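# Check the firmness of a melon half in the sizing gauge

### The arm

A 7-joint arm with a two-finger parallel gripper is mounted at the origin on the work surface. World frame = base frame: x ahead of the robot, y to its left, z up, the work surface at z = 0. Lengths are in m, angles in rad, forces in N, time in s.
With the tool pointing down it reaches from about 0.4 to 0.875 m from the base axis. Payload 19.3 kg.
Tool frame: the origin (TCP) lies on the centre line of the jaws, within the pads' length; the fingertips stand 19 mm ahead of it and the grasp point (between the pads) is the TCP (bot.nose_length is the distance from the TCP to the fingertips, in m); y points along the fingers, z is the direction in which the jaws open and shut, and the axes are right-handed (so a half turn about y gives the same grasp; the last joint's range is limited). The gripper opens to 85 mm and grips with 20 to 120 N. Pads are 22 mm wide; open, the fingers measure 114 mm over their backs; the gripper's body (76 mm by 85 mm) begins 54 mm behind the grasp point. The pads swing forward as they close: fully open they stand 13 mm farther back than shut.
Start: joints at [1.042, 0.521, -0.036, 1.599, 0.021, 1.021, -0.113], TCP at [0.277, -0.56, 0.25] pointing down, gripper open.
Joint ranges: [-2.91, 2.91], [-0.3, 2.13], [-1.5, 1.42], [0.17, 2.43], [-1.26, 4.41], [0.16, 1.93], [-2.52, 2.52]. Speed limits (rad/s): [1.89, 1.89, 2.39, 2.39, 3.01, 3.01, 3.01].

### API

Orientations are given as [roll, pitch, yaw] about the fixed x, y, z axes, in that order (R = Rz(yaw) Ry(pitch) Rx(roll)).
In Python, from workcell import observe, cams, workorder, bot gives the robot as it stands. The module is installed in compiled form; this text tells all that it offers.
- The arm moves only by the tool apply_moves, never from a script. Its arguments are lists of equal length, an entry for each row: "jaw": the opening, from -1 (shut) to 1 (fully open), so that 0 is half open; "translation": the shift along the world's x, y, z in m, a list of three; "angular": the turn, a rotation vector about the world's x, y, z in degrees, a list of three. In form: {"jaw": [jaw, ...], "translation": [[x, y, z], ...], "angular": [[ax, ay, az], ...]}. A call has 1 to 5 rows; each row is the pose to reach, as a shift and turn from the pose commanded when the call began; what a row does not reach only later rows make up. A row lasts 1/10 s, in which the tool goes at most 50 mm and 8.59 degrees, less where a joint would pass 70% of its speed; a pose out of reach is approached as far as the arm can. A call with a gripper value outside its range is refused whole. The fingers move at their own pace and stop on an object; "newtons" is the grip in N (left out, the last holds). Time passes only in rows, so rows that repeat a pose let the fingers close. It gives the time, the measured TCP pose, the force and the opening at its end, in the units of the state.
- observe(): the state, without advancing time (a new reading comes with each control period).
- cams.grab_frame(name): name is "scene" or "top" or "wrist"; returns a dict with "pixels" (384x512x3 uint8, red, green, blue), "mtx" (3x3 intrinsics, pixels), "R" (3x3) and "t" (3): a world point X has camera coordinates R X + t. Camera axes: x right, y down, z forward; pixel columns grow to the right and rows downward; lengths in m; the calibration is good to about 2 mm. A picture is of the moment at which its call begins. There is no depth.
- workorder.job_done(): hands the job in, once; it reports no verdict.
The state is a dict: "clock": time; "qpos": joint angles; "qd": joint speeds; "joint_efforts": joint torques, N m; "position": TCP position; "tool_rot": TCP orientation; "force": force on the tool from outside, world axes, zero at the start; "moment": the same for the moment, N m; "grip_width": finger opening in m.
Only numpy, scipy, OpenCV 4.12 (cv2) and the standard library are available. Lean on these libraries where they do the work, as an engineer would, in place of code of your own. Each camera call takes 0.05 s, during which the arm holds its last target. There are 200 camera calls.

### The job

Slide the movable jaw of the fruit gauge shut until the half melon is held snugly between both jaws. Then lift the firmness tester out of its stand, set the tip of its plunger inside the pen ring on the rind, square to the skin there, and press lightly until the spring plunger is about half-way in. Finish while holding it there, still in the gripper, with the jaws still closed on the melon and everything else left where it was.

Things in the scene. Friction and masses are not known exactly. Their poses are not given: they have to be found in the camera images.
- gauge: fixed fruit sizing gauge, a bench calliper: an aluminium plate 190 mm (its x) by 235 mm (its y, from -100 to +135 mm), 8 mm thick, with a steel beam along y on its +x side. Origin: on the plate's underside, half-way across its x. The jaws slide along its y. The melon lies on the plate
- fixed_jaw: the gauge's fixed jaw, a steel plate 10 mm thick, from 9 to 45 mm above the table and from x = -60 to +90 mm in the gauge frame; its inner face is at gauge y = -75 mm. Its own origin coincides with the gauge's
- jaw (a joint): travel of the movable jaw towards the fixed jaw (gauge -y), 0 to 0.16 m. The jaw is a steel plate like the fixed one; its inner face is at gauge y = 95 mm minus this value, so the clear opening is 0.170 m minus it. It slides against about 3 N of friction and stays where it is left
- jaw_post (a point): the movable jaw's thumb post, an upright steel pin 14 mm in diameter standing on the jaw's carriage (34 x 34 mm, top 40 mm above the table) on the beam; the pin reaches from 40 to 82 mm above the table. The point is on the pin's axis, 64 mm above the table, and moves with the jaw; its axes are those of the gauge
- melon: half a small melon, lying cut face down on the gauge plate between the jaws: a half ball of 55 mm radius (110 mm across, 55 mm high), about 0.3 kg, loose. Origin: centre of the cut face, on top of the plate, 8 mm above the table; z up. Shutting the jaw slides it along the plate (2 to 4 N)
- spot (a point): centre of the ring, 16 mm across, drawn in pen on the melon's rind, on the rind's surface 0.42 rad (24 degrees) away from its top; z points straight out of the rind (0.42 rad off vertical, along the line from the melon's origin through this point)
- stand: fixed instrument stand: base 100 mm (its x) by 130 mm (its y), a back wall at +x and a shelf whose top is 72 mm above the table, with a 23 mm through hole at x = 0, y = +33 mm; three small spare tips up to 12 mm tall stand on the shelf near y = -40 mm. Origin: centre of its underside
- tester: digital firmness tester, loose, about 0.24 kg, hanging upright in the stand's hole. Body 30 mm (its x) by 46 mm over the rubber side grips (its y) by 66 mm tall (z); under it a sleeve 18 mm in diameter and 30 mm long, then the plunger. Origin: centre of the body's underside, which rests on the shelf; z up along the plunger's axis through the body
- tester_grip (a point): centre of the tester's body, 33 mm above the body's underside, 33 mm below its top and 91 mm from the plunger's tip along the tester's axis; same axes as the tester; fingers close along its y on the rubber side grips, 46 mm apart, or along its x, 30 mm
- tip (a point): the plunger's slightly domed tip, 8 mm across, on the tester's axis, 58 mm below the body's underside when the plunger is out; z as the tester's
- plunger (a joint): how far the spring plunger is pushed into the tester: 0 out, 0.010 m fully in (never drive it right in). Force on the tip is 0.6 N at the start of travel and 0.6 N more per mm: 3.6 N half-way
- tub_sticks: clear lidded sample tub 113 x 88 mm, 55 mm tall, holding brown sticks; a bystander, leave it. Origin: centre of its underside
- tub_nuts: clear lidded sample tub 113 x 88 mm, 55 mm tall, holding nuts; a bystander, leave it. Origin: centre of its underside
- tub_pods: clear lidded sample tub 113 x 88 mm, 55 mm tall, holding green pods; a bystander, leave it. Origin: centre of its underside
- pen_tub: open clear tub 100 x 85 mm, 85 mm tall, with pens standing up to 160 mm high; a bystander, leave it. Origin: centre of its underside
- pen: a pen 135 mm long lying on a record sheet; a bystander, leave it. Origin: its middle, underside
- cork: a cork 40 mm across, 32 mm tall; a bystander, leave it. Origin: centre of its underside
Mind the look-alikes: they are no part of the job. There is more than one size of the tester; the job needs the largest. Of the things that look like the melon, the smaller one is meant.

How it is judged:
On the way, in this order (a step that is already met when the one before it is completed fails the run):
1. the movable jaw presses the melon against the fixed jaw (at least 1 N on each) while the tester is still in its stand (contact force between each of jaw, fixed_jaw and melon above 1 N and contact force between tester and stand above 0.2 N), for 0.1 s.
2. the tester is lifted clear of the stand in the gripper, the jaws still closed on the melon (contact force between the fingers and tester above 2 N and z of tester in the frame of stand above 0.13 m and value of joint jaw between 0.0575 and 0.064 m and y of melon in the frame of gauge between -0.0235 and -0.0175 m and angle between melon's own z axis and vertical below 0.06 rad), for 0.1 s.
3. the plunger's tip is held on the ringed spot, square to the rind, about half-way in (distance between tip and spot below 0.008 m and angle between the z axis of tip and the z axis of spot, either way round below 0.2 rad and value of joint plunger between 0.002 and 0.008 m and contact force between plunger and melon above 0.8 N and contact force between the fingers and tester above 2 N and contact force between tester and stand below 0.05 N and contact force between tester and gauge below 0.05 N), for 0.2 s.
At the end, for the whole second after the job is handed in: Through the last second: tester gripped, clear of stand and gauge, tip within 8 mm of the ring centre, axis within 0.2 rad of square to the rind, plunger 2 to 8 mm in against the melon; jaws shut on the melon (106 to 112.5 mm apart, melon within 3 mm of the fixed jaw), melon flat (all of step 3 and value of joint jaw between 0.0575 and 0.064 m and y of melon in the frame of gauge between -0.0235 and -0.0175 m and angle between melon's own z axis and vertical below 0.06 rad); the arm keeps its last pose, push and grip.
It fails at once if the plunger is driven right in (over 9.5 mm) (value of joint plunger above 0.0095 m).
It fails at once if a bystander (tub, pen tub, pen or cork) is moved by more than 25 mm (distance of any of tub_sticks, tub_nuts, tub_pods, pen_tub, pen, cork from where it was at the start of the episode above 0.025 m).
It also fails if it takes over 51 s, if anything falls off the work surface, if the arm or the gripper's body presses on something with over 40 N, if the wrist force passes 120 N, or if a joint passes its speed limit or range.

## Working session

There is one attempt and no reset: what is moved stays moved. The work goes in short steps, Python scripts to look and compute and a tool call to move; the robot and the scene stay as the last step left them, time stands still between calls to the robot, and variables do not carry over. Pictures are saved under pics/ and viewed, about 8 in all and at most 12, crops included, and the job is handed in when it is done.

Besides the shell and the picture viewer there is one more tool, called after "Request:" by a JSON object that holds its "method" and its "body", one argument or row to a line. apply_moves: Moves the arm, as the interface text tells. Its arguments: {"type":"object","properties":{"jaw":{"type":"array"},"translation":{"type":"array"},"angular":{"type":"array"},"newtons":{"type":"number"}},"required":["jaw","translation","angular"]}

```bash
mkdir -p pics; cat > h.py <<'E'
import numpy as np, cv2
from workcell import observe, cams, workorder, bot
def grab(n,save=None):
    f=cams.grab_frame(n)
    if save: cv2.imwrite('pics/'+save,f['pixels'][:,:,::-1])
    return f
def ray(f,u,v):
    d=f['R'].T@np.linalg.inv(f['mtx'])@np.array([u,v,1.]); c=-f['R'].T@f['t']; return c,d
def onz(f,u,v,z):
    c,d=ray(f,u,v); return c+d*(z-c[2])/d[2]
def proj(f,X):
    p=f['mtx']@(f['R']@np.array(X,float)+f['t']); return p[:2]/p[2]
E
python3 - <<'E'
from h import *
import pickle
a=grab('scene');b=grab('top')
pickle.dump((a,b),open('f0.pkl','wb'))
for n,f in (('scene',a),('top',b)):
    cv2.imwrite(f'pics/{n}0.png',cv2.resize(f['pixels'][:,:,::-1],(800,600),interpolation=cv2.INTER_CUBIC))
    print(n,-f['R'].T@f['t'],f['R'][2])
s=observe();print(s['position'],s['tool_rot'],s['grip_width'],s['force'],bot.nose_length)
E
```

```text
scene [ 1.06683489 -0.83726758  0.97366624] [-0.42857053  0.59402472 -0.68078039]
top [ 0.23726457 -0.03869976  1.22960642] [ 0.20369469  0.00235472 -0.97903163]
[ 0.27666847 -0.5601573   0.24981948] [-1.57170719e+00 -6.32493732e-05 -2.68278930e+00] 0.08544111511680233 [ 0.57540122  0.12789598 -0.72334635] 0.019
```

View pics/top0.png

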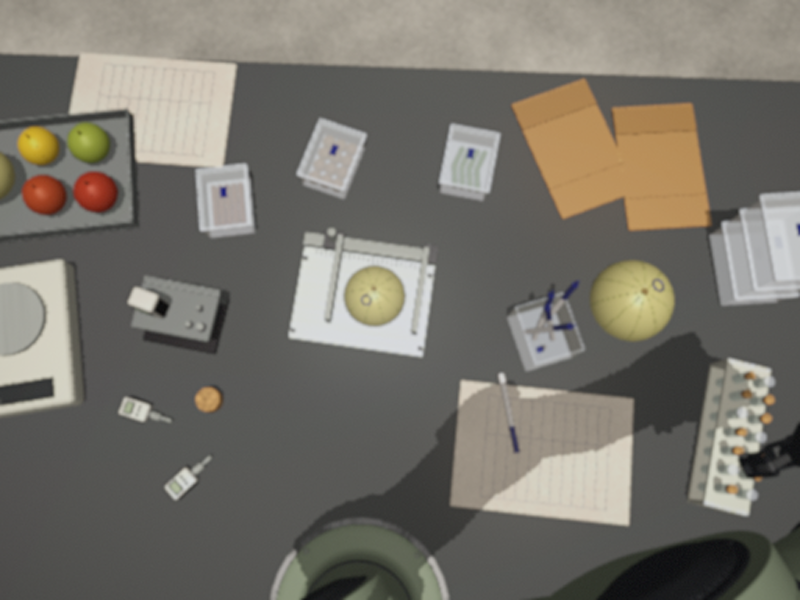

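View pics/scene0.png

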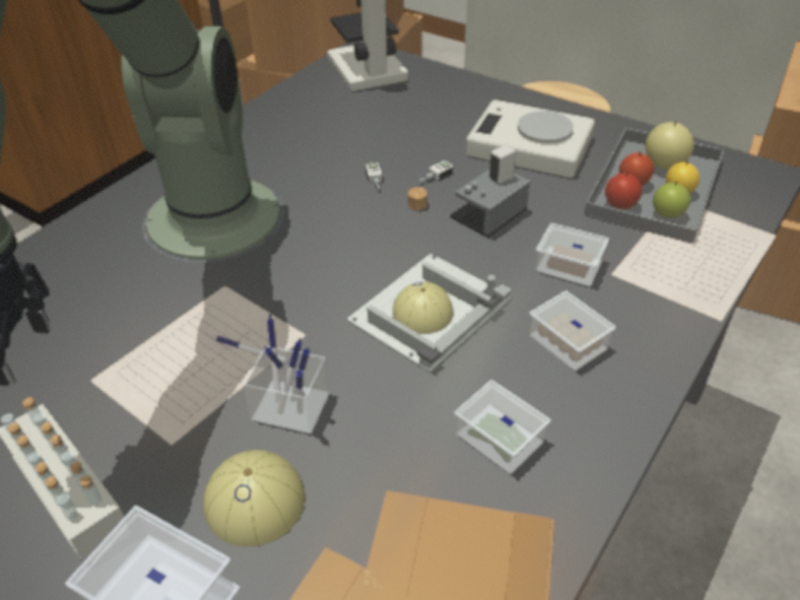

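Top view (800×600 pixels): the gauge is at about (365,295), with the movable jaw on the left and its thumb post at (331,233). Melons: the small one on the gauge (374,295) and a larger one (632,300); the small one fits. Testers: upright in the stand (145,299), and lying at (135,408) and (182,483). The one in the stand is the largest. I'll confirm both in one enlarged crop.

```bash
python3 - <<'E'
from h import *
import pickle
a,b=pickle.load(open('f0.pkl','rb'))
def c(f,u0,v0,w,h,W,H): 
    return cv2.resize(f['pixels'][v0:v0+h,u0:u0+w,::-1],(W,H),interpolation=cv2.INTER_CUBIC)
m=np.vstack([np.hstack([c(b,182,145,100,75,400,300),c(b,70,165,100,75,400,300)]),np.hstack([c(a,220,160,110,82,400,300),c(a,270,85,100,75,400,300)])])
cv2.imwrite('pics/crop1.png',m)
# masks
hsv=cv2.cvtColor(b['pixels'],cv2.COLOR_RGB2HSV)
sub=np.zeros(hsv.shape[:2],np.uint8); sub[140:235,180:285]=1
mel=((hsv[...,0]>20)&(hsv[...,0]<35)&(hsv[...,1]>60)).astype(np.uint8)*sub
cs,_=cv2.findContours(mel,0,2); k=max(cs,key=cv2.contourArea); (u,v),r=cv2.minEnclosingCircle(k); print('melon',u,v,r,cv2.fitEllipse(k))
pl=((hsv[...,1]<25)&(hsv[...,2]>190)).astype(np.uint8)*sub
cs,_=cv2.findContours(pl|mel,0,2);k=max(cs,key=cv2.contourArea);q=cv2.boxPoints(cv2.minAreaRect(k));print(cv2.contourArea(k));print(q)
for p in q: print(onz(b,*p,.008))
E
```

```text
melon 239.24171447753906 189.04966735839844 18.591421127319336 ((239.30792236328125, 188.95590209960938), (36.08438491821289, 36.35700988769531), 90.0562973022461)
4283.0
[[184.69351 215.11499]
 [193.0745  157.28616]
 [277.73114 169.55524]
 [269.35016 227.38406]]
[0.44557984 0.14221225 0.008     ]
[0.60978723 0.12951756 0.008     ]
[ 0.5830739  -0.10727577  0.008     ]
[ 0.42031897 -0.08844816  0.008     ]
```

View pics/crop1.png

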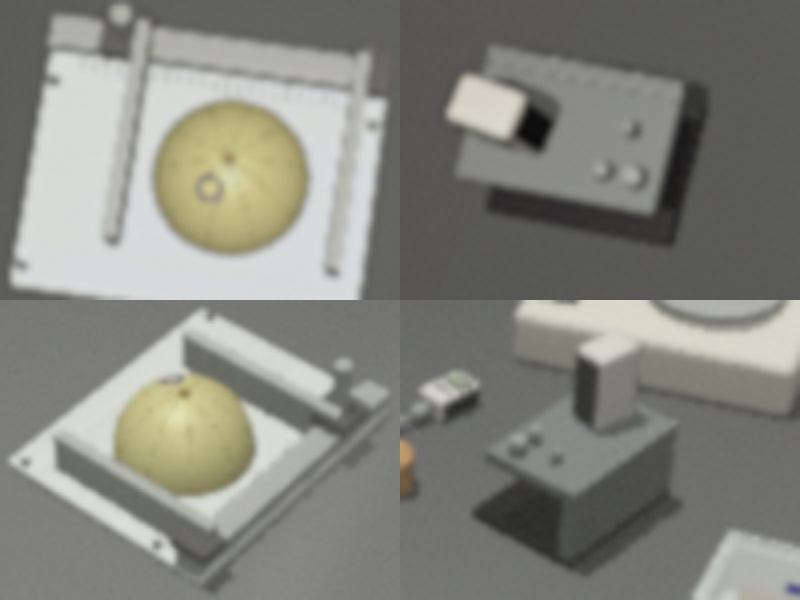

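Confirmed: the tester in the stand has the 46×30 mm body, and the ringed melon between the jaws is the smaller one. Crop native pixels: post top (212.3,148.5) top view and (314.3,177.5) scene view; ring (234.3,192).

```bash
python3 - <<'E'
from h import *
import pickle
a,b=pickle.load(open('f0.pkl','rb'))
T1=lambda u,v:(182+u/4-.375,145+v/4-.375); T2=lambda u,v:(70+(u-400)/4-.375,165+v/4-.375)
def tri(p,q):
    (c1,d1),(c2,d2)=ray(b,*p),ray(a,*q)
    s=np.linalg.lstsq(np.c_[d1,-d2],c2-c1,rcond=None)[0]; return c1+d1*s[0],c2+d2*s[1]
print('post',onz(b,*T1(121,14),.082),tri(T1(121,14),(314,177.2)))
print('spot',onz(b,*T1(209,188),.008+.055*np.cos(.42)))
print('stem',onz(b,*T1(230,158),.063))
f=lambda p,q,z,T:(lambda A,B:(A,B,np.arctan2(-(A-B)[0],(A-B)[1])))(onz(b,*T(*p),z),onz(b,*T(*q),z))
print('fixed jaw inner top',f((334,268),(358,60),.045,T1)[:2])
print('mov jaw inner top',f((117,240),(151,25),.045,T1)[:2])
print('beam edge',f((52,52),(385,98),.008,T1))
print('shelf',[onz(b,*T2(*p),.072) for p in((487,45),(685,82),(655,213),(455,177))])
print('yaw stand',f((487,45),(685,82),.072,T2)[2],f((455,177),(655,213),.072,T2)[2])
q=[onz(b,*T2(*p),.138) for p in((465,73),(527,92),(512,137),(447,113))]
print('tester top',q,np.mean(q,0)); print('yaw',f((465,73),(527,92),.138,T2)[2],f((447,113),(512,137),.138,T2)[2])
E
```

```text
post [0.61413607 0.07146687 0.082     ] (array([0.61482898, 0.07166942, 0.07989006]), array([0.61433506, 0.07122148, 0.07968485]))
spot [0.50438796 0.00954915 0.05821989]
stem [ 0.52402951 -0.00357744  0.063     ]
fixed jaw inner top (array([ 0.45633312, -0.07464916,  0.045     ]), array([ 0.59975116, -0.08669191,  0.045     ]))
mov jaw inner top (array([0.46991515, 0.0693813 , 0.045     ]), array([0.61924614, 0.05428318, 0.045     ]))
beam edge (array([0.60896468, 0.12514037, 0.008     ]), array([ 0.5843259 , -0.10764579,  0.008     ]), np.float64(-0.10545035438410989))
shelf [array([0.52979371, 0.38334354, 0.072     ]), array([0.50971241, 0.25196596, 0.072     ]), array([0.42268577, 0.26387543, 0.072     ]), array([0.44144955, 0.39454779, 0.072     ])]
yaw stand -0.15167785515397078 -0.1426191863832716
tester top [array([0.49488842, 0.37087869, 0.138     ]), array([0.48431969, 0.33162335, 0.138     ]), array([0.4558424 , 0.33787609, 0.138     ]), array([0.46935692, 0.37911888, 0.138     ])] [0.47610186 0.35487425 0.138     ]
yaw -0.26299433230586305 -0.31665583078677373
```

Request:
{"method": "apply_moves", "body": {
  "jaw": [1,1,1,1,1],
  "translation": [
    [0.02,0.04,0],
    [0.04,0.08,0],
    [0.06,0.12,0],
    [0.08,0.16,0],
    [0.1,0.2,0]
  ],
  "angular": [
    [0,0,-2],
    [0,0,-4],
    [0,0,-6],
    [0,0,-8],
    [0,0,-10]
  ],
  "newtons": 60
}}

```text
clock: 0.6
position: [0.3771, -0.3586, 0.2502]
tool_rot: [-1.571, -0.0, -2.859]
force: [1.1, -0.7, -0.1]
grip_width: 0.0852
```

Request:
{"method": "apply_moves", "body": {
  "jaw": [0.6,0.4,0.2,0.2,0.2],
  "translation": [
    [0.02,0.04,0],
    [0.04,0.08,0],
    [0.06,0.12,0],
    [0.08,0.16,0],
    [0.1,0.2,0]
  ],
  "angular": [
    [0,0,-2],
    [0,0,-4],
    [0,0,-6],
    [0,0,-8],
    [0,0,-10]
  ]
}}

```text
clock: 1.1
position: [0.4772, -0.1586, 0.2503]
tool_rot: [-1.571, -0.0, -3.033]
force: [1.3, 0.0, -0.4]
grip_width: 0.0517
```

Request:
{"method": "apply_moves", "body": {
  "jaw": [0.2,0.2,0.2,0.2,0.2],
  "translation": [
    [0.025,0.04,-0.01],
    [0.05,0.08,-0.03],
    [0.08,0.12,-0.05],
    [0.11,0.17,-0.07],
    [0.138,0.2,-0.09]
  ],
  "angular": [
    [0,0,-2.5],
    [0,0,-5],
    [0,0,-7.5],
    [0,0,-10],
    [0,0,-12.3]
  ]
}}

```text
clock: 1.6
position: [0.6083, 0.0335, 0.1646]
tool_rot: [-1.571, 0.0, 3.036]
force: [1.0, -1.6, 1.1]
grip_width: 0.0513
```

```bash
python3 - <<'E'
from h import *
f=grab('wrist','w1.png')
s=observe();print(s['clock'],s['position'],s['tool_rot'],s['grip_width'],s['force'],s['qpos'])
print(proj(f,[.6145,.0715,.082]))
E
```

```text
1.65 [0.61051316 0.04047856 0.16080073] [-1.57406086e+00 -2.22768008e-03  3.03873659e+00] 0.05106159298832948 [-5.87646816  7.8620491  -5.42473211] [-0.10110139  0.6051441  -0.08780256  1.71097647  0.06259653  0.82950733
 -1.88938596]
[201.98641985 197.31814112]
```

View pics/w1.png

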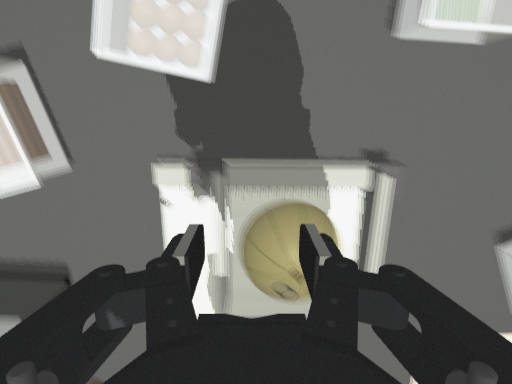

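The wrist picture is blurred by motion, but the post falls near (202,190), just left of the jaws, as the projection predicts. I'll move over it and descend.

Request:
{"method": "apply_moves", "body": {
  "jaw": [0.2,0.2,0.2,0.2,0.2],
  "translation": [
    [0,0.0317,0],
    [0,0.0317,-0.02],
    [0,0.0317,-0.045],
    [0,0.0317,-0.07],
    [0,0.0317,-0.07]
  ],
  "angular": [
    [0,0,0],
    [0,0,0],
    [0,0,0],
    [0,0,0],
    [0,0,0]
  ]
}}

```text
clock: 2.15
position: [0.6058, 0.0627, 0.0923]
tool_rot: [-1.569, -0.005, 3.037]
force: [0.4, -0.9, 0.4]
grip_width: 0.0513
```

```bash
python3 - <<'E'
from h import *
f=grab('wrist');g=grab('scene')
m=np.hstack([f['pixels'][...,::-1],cv2.resize(g['pixels'][130:240,240:320+20,::-1],(279,384))])
cv2.imwrite('pics/w2.png',m)
s=observe();print(s['clock'],s['position'],s['tool_rot'],s['grip_width'],s['force'])
E
```

```text
2.25 [0.60766817 0.0628063  0.09548828] [-1.57064688e+00 -6.70866029e-04  3.03652739e+00] 0.05079740688598428 [-0.13423269  0.47190404 -0.92375967]
```

View pics/w2.png

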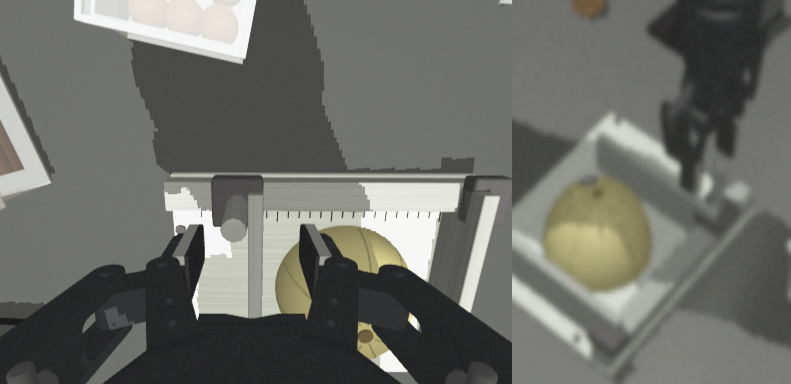

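```bash
python3 - <<'E'
from h import *
f=grab('wrist');s=observe();print(s['position'],onz(f,234,228,.082),proj(f,[.6145,.0715,.082]), proj(f,s['position']))
E
```

```text
[0.60814833 0.06283943 0.09619219] [0.61547572 0.0716798  0.082     ] [234.56109532 229.66411343] [252.17475754 251.96171848]
```

The wrist picture shows the post top at (234,229), which agrees with the estimate to about 1 mm.

Request:
{"method": "apply_moves", "body": {
  "jaw": [0.2,0.2,0.2,0.2,0.2],
  "translation": [
    [0.007,0.009,0],
    [0.007,0.009,-0.01],
    [0.007,0.009,-0.02],
    [0.007,0.009,-0.026],
    [0.007,0.009,-0.026]
  ],
  "angular": [
    [0,0,0],
    [0,0,0],
    [0,0,0],
    [0,0,0],
    [0,0,0]
  ]
}}

```text
clock: 2.8
position: [0.614, 0.0716, 0.0679]
tool_rot: [-1.57, -0.002, 3.037]
force: [0.0, 0.2, -0.1]
grip_width: 0.0513
```

Request:
{"method": "apply_moves", "body": {
  "jaw": [-0.3,-0.6,-1,-1,-1],
  "translation": [
    [0,0,0],
    [0,0,0],
    [0,0,0],
    [0,0,0],
    [0,0,0]
  ],
  "angular": [
    [0,0,0],
    [0,0,0],
    [0,0,0],
    [0,0,0],
    [0,0,0]
  ]
}}

```text
clock: 3.3
position: [0.6149, 0.0718, 0.0697]
tool_rot: [-1.571, 0.001, 3.036]
force: [-0.8, -0.3, 5.8]
grip_width: 0.0122
```

Request:
{"method": "apply_moves", "body": {
  "jaw": [-1,-1,-1,-1,-1],
  "translation": [
    [-0.0004,-0.004,0],
    [-0.0008,-0.008,0],
    [-0.0013,-0.012,0],
    [-0.0017,-0.016,0],
    [-0.0021,-0.02,0]
  ],
  "angular": [
    [0,0,0],
    [0,0,0],
    [0,0,0],
    [0,0,0],
    [0,0,0]
  ]
}}

```text
clock: 3.8
position: [0.6129, 0.0529, 0.0697]
tool_rot: [-1.572, 0.001, 3.037]
force: [-1.1, 6.0, 5.0]
grip_width: 0.012
```

Request:
{"method": "apply_moves", "body": {
  "jaw": [-1,-1,-1,-1,-1],
  "translation": [
    [-0.0002,-0.002,0],
    [-0.0004,-0.004,0],
    [-0.0006,-0.006,0],
    [-0.0008,-0.008,0],
    [-0.0009,-0.009,0]
  ],
  "angular": [
    [0,0,0],
    [0,0,0],
    [0,0,0],
    [0,0,0],
    [0,0,0]
  ]
}}

```text
clock: 4.3
position: [0.6119, 0.0439, 0.0697]
tool_rot: [-1.572, 0.001, 3.037]
force: [-2.4, 5.2, 6.2]
grip_width: 0.0123
```

```bash
python3 - <<'E'
from h import *
import pickle
f=grab('top');pickle.dump(f,open('f1.pkl','wb'));g=grab('wrist')
m=np.hstack([cv2.resize(f['pixels'][140:236,180:280,::-1],(400,384),interpolation=cv2.INTER_CUBIC),g['pixels'][:,100:500,::-1]])
cv2.imwrite('pics/p1.png',m)
s=observe();print(s['clock'],s['position'],s['tool_rot'],s['grip_width'],s['force'])
E
```

```text
4.4 [0.61187543 0.04373579 0.06967265] [-1.57191477e+00  4.34241704e-04  3.03709549e+00] 0.012230272301159927 [-1.61585526  4.79347561  5.42112535]
```

View pics/p1.png

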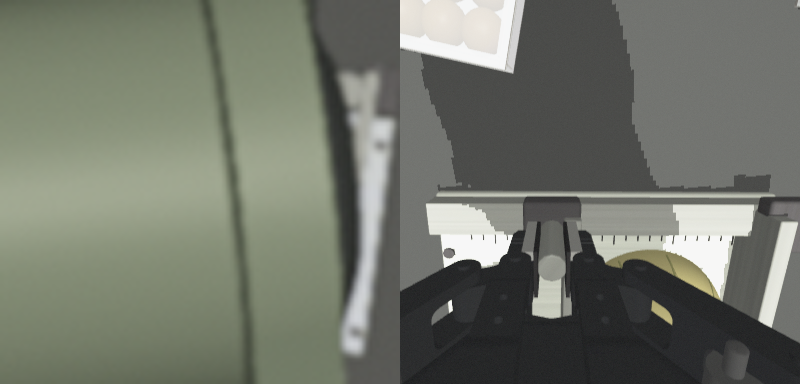

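The post is held between the pads (wrist view (550,255) in the composite) and the jaw has moved 28 mm. Closing gently on force.

Request:
{"method": "apply_moves", "body": {
  "jaw": [-1,-1,-1,-1],
  "translation": [
    [-0.0001,-0.001,0],
    [-0.0002,-0.002,0],
    [-0.0003,-0.003,0],
    [-0.0003,-0.003,0]
  ],
  "angular": [
    [0,0,0],
    [0,0,0],
    [0,0,0],
    [0,0,0]
  ]
}}

```text
clock: 4.8
position: [0.6116, 0.0409, 0.0696]
tool_rot: [-1.572, 0.0, 3.037]
force: [-2.3, 4.3, 6.6]
grip_width: 0.0123
```

Request:
{"method": "apply_moves", "body": {
  "jaw": [-1,-1,-1],
  "translation": [
    [-0.0001,-0.001,0],
    [-0.0002,-0.002,0],
    [-0.0002,-0.002,0]
  ],
  "angular": [
    [0,0,0],
    [0,0,0],
    [0,0,0]
  ]
}}

```text
clock: 5.1
position: [0.6115, 0.0402, 0.0697]
tool_rot: [-1.574, 0.001, 3.038]
force: [-1.5, 11.2, 4.6]
grip_width: 0.0122
```

Request:
{"method": "apply_moves", "body": {
  "jaw": [-1,-1,-1,-1],
  "translation": [
    [0,-0.0005,0],
    [-0.0001,-0.001,0],
    [-0.0001,-0.001,0],
    [-0.0001,-0.001,0]
  ],
  "angular": [
    [0,0,0],
    [0,0,0],
    [0,0,0],
    [0,0,0]
  ]
}}

```text
clock: 5.5
position: [0.6115, 0.0401, 0.0697]
tool_rot: [-1.574, 0.001, 3.039]
force: [-0.3, 15.2, 3.6]
grip_width: 0.0122
```

Stalled at 15 N with the jaw stationary after about 32 mm of travel (27 + 32 ≈ 59–60 mm), so the melon is snug. Relax, release and lift.

Request:
{"method": "apply_moves", "body": {
  "jaw": [-1,-0.4,0.1,0.2,0.2],
  "translation": [
    [0.0002,0.0018,0],
    [0.0002,0.0018,0],
    [0.0002,0.0018,0],
    [0.0002,0.0018,0.002],
    [0.0002,0.0018,0.022]
  ],
  "angular": [
    [0,0,0],
    [0,0,0],
    [0,0,0],
    [0,0,0],
    [0,0,0]
  ]
}}

```text
clock: 6.0
position: [0.6101, 0.0383, 0.0897]
tool_rot: [-1.57, -0.003, 3.036]
force: [-0.3, 0.2, -0.1]
grip_width: 0.0513
```

Request:
{"method": "apply_moves", "body": {
  "jaw": [0.2,0.2,0.2,1,1],
  "translation": [
    [0,0,0.03],
    [0,0,0.06],
    [0,0,0.09],
    [0,0,0.12],
    [0,0,0.14]
  ],
  "angular": [
    [0,0,0],
    [0,0,0],
    [0,0,0],
    [0,0,8],
    [0,0,16]
  ]
}}

```text
clock: 6.5
position: [0.6117, 0.0384, 0.2336]
tool_rot: [-1.57, 0.002, -2.962]
force: [0.5, -0.0, 0.5]
grip_width: 0.078
```

Request:
{"method": "apply_moves", "body": {
  "jaw": [1,1,1,1,1],
  "translation": [
    [-0.01,0.025,0],
    [-0.02,0.05,0],
    [-0.03,0.075,0],
    [-0.04,0.1,0],
    [-0.05,0.12,0]
  ],
  "angular": [
    [0,0,8.5],
    [0,0,17],
    [0,0,25.5],
    [0,0,34],
    [0,0,42]
  ]
}}

```text
clock: 7.0
position: [0.5608, 0.1598, 0.2315]
tool_rot: [-1.571, 0.0, -2.228]
force: [-0.3, 0.3, 0.9]
grip_width: 0.0851
```

Request:
{"method": "apply_moves", "body": {
  "jaw": [1,1,1,1,1],
  "translation": [
    [-0.01,0.02,0],
    [-0.02,0.04,0],
    [-0.03,0.06,0],
    [-0.04,0.08,0],
    [-0.05,0.1,0]
  ],
  "angular": [
    [0,0,8.5],
    [0,0,17],
    [0,0,25.5],
    [0,0,34],
    [0,0,42]
  ]
}}

```text
clock: 7.5
position: [0.511, 0.2591, 0.2314]
tool_rot: [-1.57, -0.0, -1.496]
force: [0.5, -0.6, 0.1]
grip_width: 0.0854
```

Request:
{"method": "apply_moves", "body": {
  "jaw": [1,1,1,1,1],
  "translation": [
    [-0.005,0.01,0],
    [-0.01,0.02,0],
    [-0.015,0.03,0],
    [-0.02,0.04,0],
    [-0.025,0.05,0]
  ],
  "angular": [
    [0,0,8.5],
    [0,0,17],
    [0,0,25.5],
    [0,0,34],
    [0,0,42]
  ]
}}

```text
clock: 8.0
position: [0.4863, 0.3086, 0.2313]
tool_rot: [-1.571, -0.0, -0.763]
force: [0.5, -0.0, 0.5]
grip_width: 0.0857
```

Request:
{"method": "apply_moves", "body": {
  "jaw": [1,1,1,1,1],
  "translation": [
    [-0.005,0.01,0],
    [-0.01,0.02,0],
    [-0.01,0.03,0],
    [-0.01,0.043,0],
    [-0.01,0.043,0]
  ],
  "angular": [
    [0,0,8],
    [0,0,16],
    [0,0,24],
    [0,0,27],
    [0,0,27]
  ]
}}

```text
clock: 8.5
position: [0.4761, 0.3527, 0.2312]
tool_rot: [-1.57, 0.001, -0.295]
force: [-0.7, -0.6, 1.1]
grip_width: 0.0853
```

```bash
python3 - <<'E'
from h import *
grab('scene');grab('scene');grab('scene')
f=grab('wrist','t1.png');g=grab('top')
import pickle;pickle.dump((f,g),open('f2.pkl','wb'))
m=np.hstack([f['pixels'][:,60:450,::-1],cv2.resize(g['pixels'][140:236,180:280,::-1],(400,384),interpolation=cv2.INTER_CUBIC)])
cv2.imwrite('pics/t1.png',m)
s=observe();print(s['clock'],s['position'],s['tool_rot'],s['grip_width'],s['force'],s['qpos'])
print(proj(f,[.476,.355,.138]))
E
```

```text
8.75 [0.47656448 0.35094184 0.23127419] [-1.57127829e+00 -4.54188318e-04 -2.98783772e-01] 0.08521150724987527 [-0.49010621  0.80225254  0.82748247] [-0.16839781  0.61279397 -0.84465076  1.68045106  0.50919568  1.08292598
  0.10309729]
[255.819396   195.60474031]
```

View pics/t1.png

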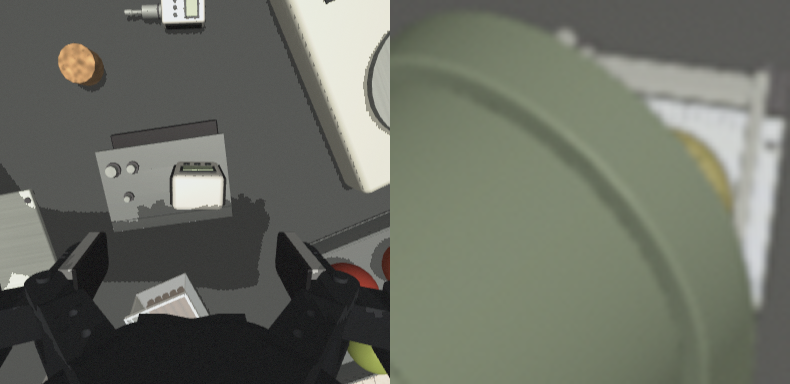

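```bash
python3 - <<'E'
from h import *
import pickle
f,g=pickle.load(open('f2.pkl','rb'))
for p in((231,180),(284,178),(284,207),(232,210),(229,163),(282,160)): print(p,onz(f,*p,.138))
cv2.imwrite('pics/t2.png',cv2.resize(f['pixels'][150:220,210:300,::-1],(720,560),interpolation=cv2.INTER_CUBIC))
E
```

```text
(231, 180) [0.45781952 0.33993334 0.138     ]
(284, 178) [0.46862449 0.38056668 0.138     ]
(284, 207) [0.49204011 0.37412697 0.138     ]
(232, 210) [0.48203827 0.33281497 0.138     ]
(229, 163) [0.44438079 0.34271658 0.138     ]
(282, 160) [0.45428151 0.38289744 0.138     ]
```

View pics/t2.png

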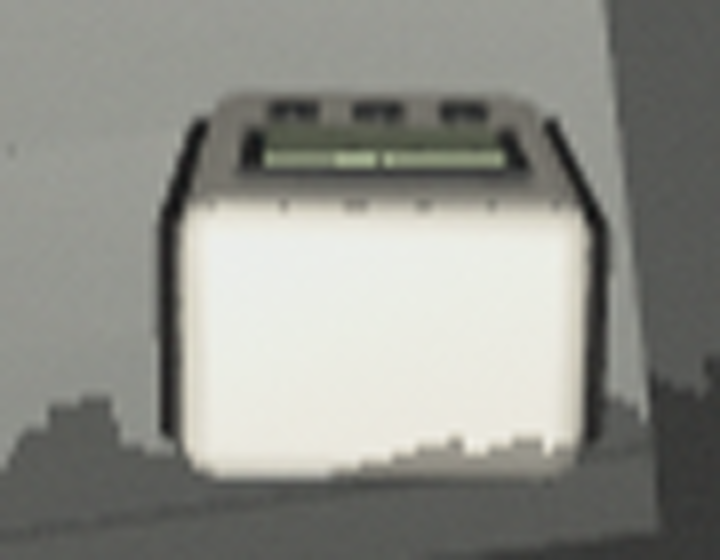

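The tester's top face in the wrist view has corners at native (232.7,175.6) and (282.7,209.4), is square to the fingers, and its centre is (258.3,192.5).

```bash
python3 - <<'E'
from h import *
import pickle
f,g=pickle.load(open('f2.pkl','rb'))
P=lambda c,r:onz(f,210+c/8-.44,150+r/8-.44,.138)
q=[P(182,205),P(588,200),P(580,472),P(195,476)]
print(np.mean(q,0),np.linalg.norm(q[0]-q[3]),np.linalg.norm(q[0]-q[1]),[np.arctan2(-(x)[0],x[1]) for x in (q[1]-q[0],q[2]-q[3])])
s=observe();print(s['position'],s['tool_rot'])
E
```

```text
[0.47368062 0.35739552 0.138     ] 0.028353780945656135 0.04007872678420946 [np.float64(-0.28609561117823246), np.float64(-0.2875408480350958)]
[0.47656448 0.35094184 0.23127419] [-1.57127829e+00 -4.54188318e-04 -2.98783772e-01]
```

Request:
{"method": "apply_moves", "body": {
  "jaw": [1,1,1,1,1],
  "translation": [
    [-0.002,0.0055,0],
    [-0.002,0.0055,-0.03],
    [-0.002,0.0055,-0.06],
    [-0.002,0.0055,-0.09],
    [-0.002,0.0055,-0.11]
  ],
  "angular": [
    [0,0,0.6],
    [0,0,0.6],
    [0,0,0.6],
    [0,0,0.6],
    [0,0,0.6]
  ],
  "newtons": 60
}}

```text
clock: 9.25
position: [0.4738, 0.3569, 0.1194]
tool_rot: [-1.572, 0.001, -0.286]
force: [0.1, -0.2, -0.3]
grip_width: 0.0855
```

Request:
{"method": "apply_moves", "body": {
  "jaw": [1,1,0.6,0.3,-0.3],
  "translation": [
    [0,0,-0.016],
    [0,0,-0.016],
    [0,0,-0.016],
    [0,0,-0.016],
    [0,0,-0.016]
  ],
  "angular": [
    [0,0,0],
    [0,0,0],
    [0,0,0],
    [0,0,0],
    [0,0,0]
  ]
}}

```text
clock: 9.75
position: [0.4748, 0.3575, 0.1064]
tool_rot: [-1.57, -0.001, -0.287]
force: [-2.7, -4.8, 19.7]
grip_width: 0.0454
```

Request:
{"method": "apply_moves", "body": {
  "jaw": [-1,-1,-1,-1,-1],
  "translation": [
    [0,0,0],
    [0,0,0],
    [0,0,0],
    [0,0,0],
    [0,0,0]
  ],
  "angular": [
    [0,0,0],
    [0,0,0],
    [0,0,0],
    [0,0,0],
    [0,0,0]
  ]
}}

```text
clock: 10.25
position: [0.4748, 0.3575, 0.1064]
tool_rot: [-1.57, -0.001, -0.287]
force: [-1.7, -1.6, 6.8]
grip_width: 0.0455
```

Request:
{"method": "apply_moves", "body": {
  "jaw": [-1,-1,-1,-1,-1],
  "translation": [
    [0,0,0.01],
    [0,0,0.03],
    [0,0,0.05],
    [0,0,0.075],
    [0,0,0.1]
  ],
  "angular": [
    [0,0,0],
    [0,0,0],
    [0,0,0],
    [0,0,0],
    [0,0,0]
  ]
}}

```text
clock: 10.75
position: [0.4742, 0.3571, 0.207]
tool_rot: [-1.571, -0.0, -0.286]
force: [-0.0, 0.3, -1.0]
grip_width: 0.0455
```

Request:
{"method": "apply_moves", "body": {
  "jaw": [-1,-1,-1,-1,-1],
  "translation": [
    [0,-0.02,0.03],
    [0,-0.05,0.05],
    [0,-0.08,0.05],
    [0,-0.11,0.05],
    [0,-0.14,0.05]
  ],
  "angular": [
    [0,0,0],
    [0,0,0],
    [0,0,0],
    [0,0,0],
    [0,0,0]
  ]
}}

```text
clock: 11.25
position: [0.4741, 0.216, 0.2562]
tool_rot: [-1.571, -0.001, -0.286]
force: [1.0, 0.3, -1.9]
grip_width: 0.0456
```

```bash
python3 - <<'E'
from h import *
import pickle
for i in range(4): grab('wrist')
f=grab('scene');g=grab('top');pickle.dump((f,g),open('f3.pkl','wb'))
m=np.hstack([cv2.resize(f['pixels'][70:250,210:340,::-1],(400,554),interpolation=cv2.INTER_CUBIC),cv2.resize(g['pixels'][130:241,180:260+20-20,::-1],(400,555)[:2],interpolation=cv2.INTER_CUBIC)[:554]])
cv2.imwrite('pics/l1.png',m)
s=observe();print(s['clock'],s['position'],s['tool_rot'],s['grip_width'],s['force'],s['qpos'])
E
```

```text
11.55 [0.47424401 0.21795266 0.25582146] [-1.57007532e+00 -4.01916408e-04 -2.85763190e-01] 0.04540160383103801 [ 0.01451642  0.36034814 -2.7064134 ] [ 0.12352797  0.47840084 -0.90334445  1.83211928  0.43229351  1.04102331
  0.33503961]
```

View pics/l1.png

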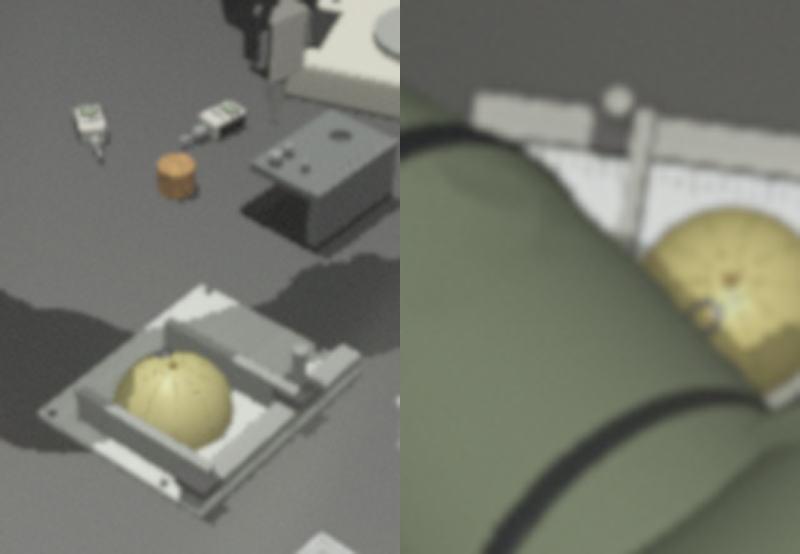

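The tester is out of the stand, the jaws are shut on the melon, and the ring shows at native (241.3,193) in the top view and about (263.5,183.7) in the scene view.

```bash
python3 - <<'E'
from h import *
import pickle
a0,b0=pickle.load(open('f0.pkl','rb'));a,b=pickle.load(open('f3.pkl','rb'))
print('mel0 centre',onz(b0,239.3,189,.008))
top=lambda u,v:(180+(u-400)/5-.4,130+v/5-.4); sc=lambda u,v:(210+u/3.077-.34,70+v/3.078-.34)
zs=.008+.055*np.cos(.42)
print('spot',onz(b,*top(707,315),zs),onz(a,*sc(165,350),zs)); print('stem',onz(b,*top(731,280),.063),onz(a,*sc(172,365),.063))
print('post',onz(b,*top(618,99),.082))
# melon silhouette in scene: ellipse of mask; compare with projected sphere
hsv=cv2.cvtColor(a['pixels'],cv2.COLOR_RGB2HSV)
m=((hsv[...,0]>18)&(hsv[...,0]<38)&(hsv[...,1]>60)).astype(np.uint8);m[:170]=0;m[225:]=0;m[:,:235]=0;m[:,295:]=0
cs,_=cv2.findContours(m,0,2);k=max(cs,key=cv2.contourArea);print('bbox',cv2.boundingRect(k))
for C in([.5195,-.0215,.008],[.516,-.0215,.008],[.523,-.0215,.008]):
    th=np.linspace(0,2*np.pi,60);P=np.array([proj(a,[C[0]+.055*np.cos(t)*np.cos(e),C[1]+.055*np.sin(t)*np.cos(e),C[2]+.055*np.sin(e)]) for t in th for e in np.linspace(0,1.57,20)])
    print(C,P.min(0),P.max(0))
# tester tip
print('tip expect',proj(a,[.4742,.218,.2558-.091]))
cv2.imwrite('pics/s2.png',cv2.resize(np.hstack([a['pixels'][165:235,235:305,::-1],a['pixels'][60:130,270:340,::-1]]),(800,400),interpolation=cv2.INTER_CUBIC))
E
```

```text
mel0 centre [ 0.52378332 -0.00296478  0.008     ]
spot [ 0.50244646 -0.00930046  0.05821989] [ 0.50101376 -0.00584178  0.05821989]
stem [ 0.52068621 -0.02127947  0.063     ] [ 0.51996504 -0.02293919  0.063     ]
post [0.61173929 0.04153104 0.082     ]
bbox (248, 184, 37, 32)
[0.5195, -0.0215, 0.008] [245.89240859 182.58485962] [285.61429809 216.7785326 ]
[0.516, -0.0215, 0.008] [244.86609455 182.11383585] [284.54066994 216.25509037]
[0.523, -0.0215, 0.008] [246.92095919 183.05691125] [286.69027495 217.3031513 ]
tip expect [298.88618968 109.01842726]
```

View pics/s2.png

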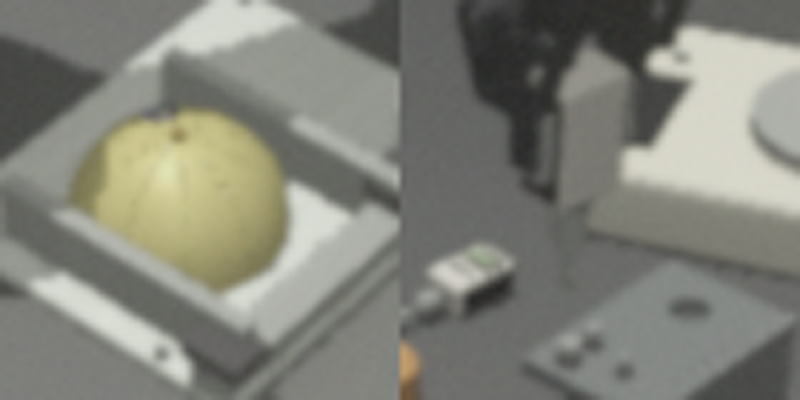

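The tip appears at (299.5,109.8) against a predicted (298.9,109.0), so it sits straight in the grip. Melon centre ≈ (0.5205,−0.022), ring ≈ (0.502,−0.009,0.058), 22 mm off centre as it must be, with normal (−0.334,0.234,0.913). Next, tilt and approach.

Request:
{"method": "apply_moves", "body": {
  "jaw": [-1,-1,-1,-1,-1],
  "translation": [
    [-0.006,-0.037,0],
    [-0.012,-0.074,0],
    [-0.018,-0.111,0],
    [-0.024,-0.148,-0.015],
    [-0.032,-0.185,-0.033]
  ],
  "angular": [
    [-2.76,-3.94,0],
    [-5.52,-7.88,0],
    [-8.28,-11.82,0],
    [-11.04,-15.76,0],
    [-13.8,-19.7,0]
  ]
}}

```text
clock: 12.05
position: [0.4424, 0.0321, 0.2229]
tool_rot: [-1.711, -0.401, -0.257]
force: [2.6, -2.2, -3.4]
grip_width: 0.0451
```

Request:
{"method": "apply_moves", "body": {
  "jaw": [-1,-1],
  "translation": [
    [0,0,0],
    [0,0,0]
  ],
  "angular": [
    [0,0,0],
    [0,0,0]
  ]
}}

```text
clock: 12.25
position: [0.4422, 0.0331, 0.2224]
tool_rot: [-1.712, -0.396, -0.257]
force: [0.2, 0.6, -1.7]
grip_width: 0.0453
```

```bash
cat > st.py <<'E'
from h import *
from scipy.spatial.transform import Rotation as Ro
s=observe();R=Ro.from_euler('xyz',s['tool_rot']).as_matrix();n=np.array([-.334,.234,.913]);sp=np.array([.5021,-.0090,.0582])
print(s['clock'],s['position'],R[:,1],'ang',np.degrees(np.arccos(-R[:,1]@n)),s['grip_width'],s['force'],'axial',s['force']@n)
tip=s['position']+R[:,1]*.0924
print('tip-spot',tip-sp,'axial',(tip-sp)@n,'qpos',s['qpos'].round(2))
E
python3 st.py
```

```text
12.25 [0.44223365 0.03311934 0.22238941] [ 0.33389168 -0.23316586 -0.91331814] ang 0.6271465399284673 0.045265688282870684 [ 0.22155577  0.62773493 -1.68507566] axial -1.4655837317043423
tip-spot [-0.02901475  0.02057482  0.07979881] axial 0.08736175008662411 qpos [ 0.18  0.24 -0.74  2.28  0.91  0.71  0.03]
```

Request:
{"method": "apply_moves", "body": {
  "jaw": [-1,-1,-1,-1,-1],
  "translation": [
    [0.0067,-0.0047,-0.0183],
    [0.0134,-0.0094,-0.0365],
    [0.0217,-0.0152,-0.0593],
    [0.0217,-0.0152,-0.0593],
    [0.0217,-0.0152,-0.0593]
  ],
  "angular": [
    [0,0,0],
    [0,0,0],
    [0,0,0],
    [0,0,0],
    [0,0,0]
  ]
}}

```text
clock: 12.75
position: [0.4643, 0.0183, 0.1633]
tool_rot: [-1.711, -0.396, -0.258]
force: [0.3, 0.3, -2.3]
grip_width: 0.0454
```

```bash
python3 st.py; python3 - <<'E'
from h import *
import pickle
f=grab('scene');w=grab('wrist');t=grab('top');pickle.dump((f,w,t),open('f4.pkl','wb'))
tip=observe()
m=np.hstack([cv2.resize(f['pixels'][140:220,230:310,::-1],(400,400),interpolation=cv2.INTER_CUBIC),cv2.resize(w['pixels'][...,::-1],(400,300))[[*range(300)]+[299]*100]])
cv2.imwrite('pics/a1.png',m);print(proj(f,[.5021,-.009,.0582]),proj(w,[.5021,-.009,.0582]))
E
```

```text
12.75 [0.4643399  0.01829969 0.16330338] [ 0.33341031 -0.23262438 -0.91363202] ang 0.6319200973513953 0.04537240184599911 [ 0.25508578  0.29352197 -2.26283037] axial -2.0824786402127295
tip-spot [-0.00695299  0.0058052   0.02068378] axial 0.022565007581051243 qpos [ 0.13  0.39 -0.65  2.3   1.18  0.65 -0.18]
[262.96643549 184.17169885] [250.60927906 188.83544748]
```

View pics/a1.png

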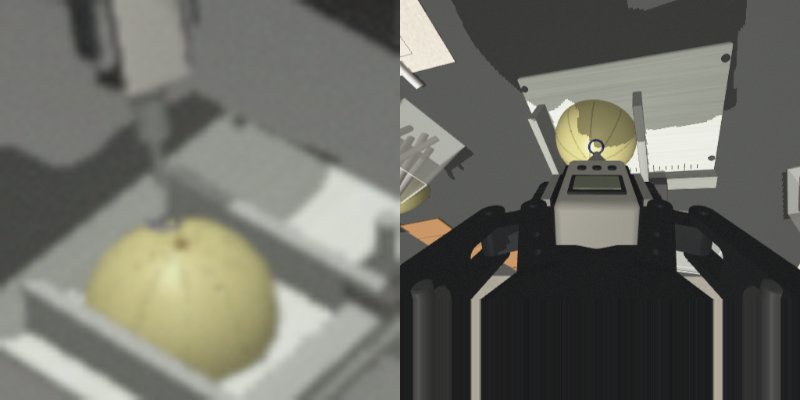

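The wrist view puts the ring at native (250.9,188.2) against a predicted (250.6,188.8), and it is in line with the sleeve. The tip is 22.5 mm out, so I'll advance 19 mm, then press in small steps.

Request:
{"method": "apply_moves", "body": {
  "jaw": [-1,-1,-1,-1],
  "translation": [
    [0.0023,-0.0018,-0.0064],
    [0.0044,-0.0034,-0.0121],
    [0.0062,-0.0048,-0.0173],
    [0.0062,-0.0048,-0.0173]
  ],
  "angular": [
    [0,0,0],
    [0,0,0],
    [0,0,0],
    [0,0,0]
  ]
}}

```text
clock: 13.3
position: [0.4701, 0.0119, 0.1448]
tool_rot: [-1.713, -0.396, -0.258]
force: [0.3, -0.1, -2.9]
grip_width: 0.0454
```

```bash
python3 st.py
```

```text
13.3 [0.47010338 0.01191577 0.14483127] [ 0.33267354 -0.23406873 -0.91353169] ang 0.6303789310147304 0.04537884415162619 [ 0.28089657 -0.12480169 -2.90460605] axial -2.7749283682746757
tip-spot [-0.00125759 -0.00071218  0.00222094] axial 0.002281099719909213 qpos [ 0.12  0.44 -0.62  2.31  1.26  0.64 -0.25]
```

Request:
{"method": "apply_moves", "body": {
  "jaw": [-1,-1,-1,-1,-1],
  "translation": [
    [0.0003,-0.0003,-0.0009],
    [0.0007,-0.0005,-0.0018],
    [0.001,-0.0007,-0.0027],
    [0.0013,-0.0009,-0.0037],
    [0.0013,-0.0009,-0.0037]
  ],
  "angular": [
    [0,0,0],
    [0,0,0],
    [0,0,0],
    [0,0,0],
    [0,0,0]
  ]
}}

```text
clock: 13.8
position: [0.4716, 0.0113, 0.1419]
tool_rot: [-1.712, -0.397, -0.258]
force: [1.2, 0.5, -0.7]
grip_width: 0.0452
```

```bash
python3 st.py
```

```text
13.8 [0.47159757 0.0112941  0.14192565] [ 0.33391051 -0.23386532 -0.9131324 ] ang 0.6251409624281673 0.04524347530453709 [ 1.22380459  0.453013   -0.67002574] axial -0.914479193604817
tip-spot [ 0.0003509  -0.00131505 -0.00064778] axial -0.0010163486919716642 qpos [ 0.12  0.45 -0.62  2.31  1.28  0.64 -0.26]
```

Request:
{"method": "apply_moves", "body": {
  "jaw": [-1,-1,-1,-1,-1],
  "translation": [
    [0.0004,-0.0002,-0.001],
    [0.0008,-0.0004,-0.002],
    [0.0011,-0.0006,-0.003],
    [0.0013,-0.0007,-0.0036],
    [0.0013,-0.0007,-0.0036]
  ],
  "angular": [
    [0,0,0],
    [0,0,0],
    [0,0,0],
    [0,0,0],
    [0,0,0]
  ]
}}

```text
clock: 14.3
position: [0.4729, 0.0106, 0.1383]
tool_rot: [-1.712, -0.397, -0.258]
force: [-0.9, 0.1, 1.3]
grip_width: 0.0452
```

```bash
python3 st.py; python3 - <<'E'
from h import *
F=[]
for i in range(8):
    f=grab('scene'); F.append(observe()['force'])
w=grab('wrist')
print(np.mean(F,0)@[-.334,.234,.913])
m=np.hstack([cv2.resize(f['pixels'][140:220,230:310,::-1],(400,400),interpolation=cv2.INTER_CUBIC),cv2.resize(w['pixels'][130:230,200:300,::-1],(400,400),interpolation=cv2.INTER_CUBIC)])
cv2.imwrite('pics/e1.png',m)
E
python3 st.py
```

```text
14.3 [0.47288266 0.01055969 0.13830262] [ 0.33381654 -0.23394893 -0.91314534] ang 0.625176966935439 0.04517216041873476 [-0.87623622  0.09695105  1.29110974] axial 1.4941326325471602
tip-spot [ 0.00162731 -0.00205719 -0.00427201] axial -0.004925252854108829 qpos [ 0.12  0.46 -0.61  2.31  1.29  0.64 -0.28]
1.6285392920889408
14.75 [0.47283067 0.01056137 0.13833613] [ 0.33379449 -0.23391525 -0.91316203] ang 0.6252249673969786 0.045480071878966175 [-1.17167114  0.39495501  0.56090503] axial 0.9958639283945718
tip-spot [ 0.00157328 -0.0020524  -0.00424004] axial -0.004876891058030478 qpos [ 0.12  0.46 -0.61  2.31  1.29  0.64 -0.28]
```

View pics/e1.png

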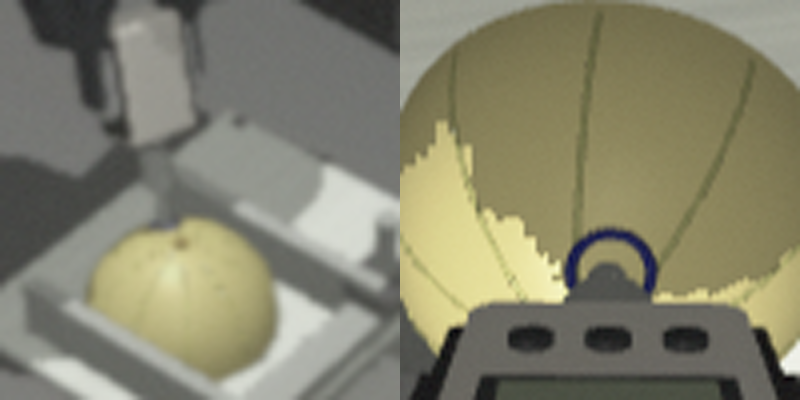

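The axial push averages 1.6 N against −2.1 N in free air. That is about 3.7 N, or half-way in. The sleeve is centred on the ring (composite (608,270)) and the jaws and melon have not moved. Handing in.

```bash
python3 -c "
from h import *
workorder.job_done();print(observe()['clock'])"
```

```text
the job is handed in; nothing more can be done
the job is handed in; nothing more can be done
```

I handed the job in at about 15 s on the clock, with the tester still in the gripper and its plunger pressed on the ringed spot. No verdict came back, so this rests on my own checks.

- **Jaw:** I gripped the thumb post and slid the jaw about 32 mm, until it stalled at 15 N against the melon. That puts its travel at about 59–60 mm. After release, the pictures show the jaws shut on the melon and the melon flat.
- **Tester:** I gripped the large tester by its side grips (45 mm opening) and lifted it straight out of the stand. I then tilted it 0.42 rad to line up with the rind.
- **Last checks:**
  - By calculation, the tester's axis is within about 1° of square and the tip about 2 mm from the ring's centre. The sleeve hides the tip itself in the last picture.
  - The push is about 3.7 N and the advance past first contact is about 5 mm, so the plunger is about half-way in. Single force readings vary by about 1 N.
- **Bystanders:** nothing near the work touched them, but I did not measure their positions again at the end.

None of the checks failed or disagreed. I viewed all 12 of the pictures allowed, against the 8 planned.

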